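Start and drive home the clamping screw in the deep well of a mould-box post

TASK

Take the bar-handled clamping screw out of the stand, lower it upright into the deep well of the plywood post and gently find the start of the hidden thread by feel, without forcing it. Then screw it in clockwise until its collar sits flat on top of the post, and let go. Leave the pin in the stand and the other things on the bench where they are.

Things in the scene. Friction and masses are not known exactly. Their poses are not given: they have to be found in the camera images.
- screw_grip (a point): Place to grip, on the axis of the steel clamping screw (0.2 kg): its black bar handle, 44 mm long (local x), 12 mm thick (local y), reaching from 25 mm below this point to 15 mm above. Local z is the screw's axis, pointing up. The tip is 119 mm, the collar's top 25 mm below this point. The screw starts upright, hanging by its collar in one of the two stand holes.
- screw_collar (a point): Centre of the flat underside of the screw's collar (44 mm across, 6 mm thick), 31 mm below the grip point and 88 mm above the tip. Below it runs a plain 13 mm shank with a tapered tip.
- screw_lugs (a point): Centre of the two thread lugs near the screw's tip: a cross-pin of 5 mm round bar, 27 mm over its ends, along the screw's local x (parallel to the handle bar), 9 mm above the tip and 110 mm below the grip point.
- well_mouth (a point): Centre of the mouth of the well, in the top face of the plywood post (90 x 90 mm, 100 mm high, fixed, upright). The well is a vertical round hole 32 mm across; the insert's flat top lies 70 mm below the mouth.
- thread_start (a point): Well's axis at the flat top of the steel insert, unloaded, 70 mm below the mouth. 17 mm bore for the shank. Two opposite entry gaps of 60 degrees take the lugs; their angle is unknown and repeats each half turn. With lugs on the flat top the collar stands 11.5 mm above the post; over a gap they drop 5 to 8 mm. A wall stops lugs in a gap from turning on anticlockwise.
- insert: The insert, a right-hand two-start thread of 20 mm lead (origin at bench level; its orientation does not show the gaps). Floats on springs of 2 N per mm, 8 mm down, 4 mm up; turns in its seat only if wrenched (0.12 N m); over 25 N damages it. From a gap, 75 to 105 degrees clockwise (seen from above) seat the collar, 15 more tighten it, end stop 25 later. Friction holds it if let go to regrip.
- stand: Fixed wooden stand, 70 mm (local x) by 190 mm (local y), top at 105 mm; origin at bench level under its centre. Two 32 mm holes through its top, at local y = -55 and +55 mm, one holding the screw, the other the pin.
- pin_knob (a point): Middle of the round 34 mm knob of a plain steel locating pin that hangs in the other stand hole; leave it alone. Top of the knob 12 mm above this point.
- offcut: Loose wood offcut 90 x 45 x 22 mm lying on the bench, origin at the centre of its underside; leave alone.
- foam_block: Loose dark block 100 x 60 x 40 mm on the bench, origin at the centre of its underside; leave alone.
- foot: Loose steel levelling foot standing on its 40 mm disc, 60 mm high, origin at the centre of its underside; leave alone.
- tape: Loose roll of paper tape, 90 mm across and 24 mm high, lying flat, origin at the centre of its underside; leave alone.
- jar: Clear jar with steel lid, 64 mm across, 80 mm high, origin at the centre of its underside; leave alone.
Things that resemble listed ones, but are neither listed nor needed, are in the scene too. What is shaped like the part that bears screw_grip but purple or yellow is not meant.

How it is judged (in metres and radians):
On the way, in this order (a step that is already met when the one before it is completed fails the run):
1. the screw is lifted out of the stand (z of screw_collar in the frame of stand above 0.19 m), for 0.1 s.
2. the screw stands upright in the well, its lugs on or in the insert (z of screw_collar in the frame of well_mouth below 0.0145 m and horizontal distance between screw_collar and well_mouth below 0.006 m and angle between screw_grip's own z axis and vertical below 0.12 rad), for 0.2 s.
At the end, for the whole second after the job is handed in: The screw is threaded into the insert with the underside of its collar within 1.5 mm of the post's top face, within 4 mm of the well's axis and upright to 0.05 rad, released and at rest (z of screw_collar in the frame of well_mouth below 0.0015 m and horizontal distance between screw_collar and well_mouth below 0.004 m and angle between screw_grip's own z axis and vertical below 0.05 rad and contact force between screw and the fingers below 0.1 N and linear speed of screw below 0.01 m/s); the robot touches nothing.
It fails at once if more than 25 N between the screw and the insert: thread damaged (contact force between screw and insert above 25 N).
It fails at once if the pin is moved by more than 20 mm (distance of pin_knob from where it was at the start of the episode above 0.02 m).
It fails at once if another thing on the bench is moved by more than 30 mm (distance of any of offcut, foam_block, foot, tape, jar from where it was at the start of the episode above 0.03 m).
It also fails if it takes over 72 s, if anything falls off the work surface, if the arm or the gripper's body presses on something with over 40 N, if the wrist force passes 120 N, or if a joint passes its speed limit or range.

ROBOT

A 6-joint arm with a two-finger parallel gripper is mounted at the origin on the work surface. World frame = base frame: x ahead of the robot, y to its left, z up, the work surface at z = 0. Lengths are in mm, angles in rad, forces in N, time in s.
With the tool pointing down it reaches from about 400 to 925 mm from the base axis. Payload 12.5 kg.
Tool frame: the origin (TCP) lies midway between the tips of the shut fingers; the grasp point (between the pads) lies 19 mm behind it; z points along the fingers, y is the direction in which the jaws open and shut (so a half turn about z gives the same grasp; the last joint's range is limited). The gripper opens to 95 mm and grips with 3 to 60 N. Pads are 20 mm wide; open, the fingers measure 119 mm over their backs; the gripper's body (75 mm by 180 mm) begins 59 mm behind the grasp point.
Start: joints at [1.073, 0.491, 1.559, -0, 1.092, -0.106], TCP at [238.643, 577.664, 214.661] pointing down, gripper open.
Joint ranges: [-3.1, 3.1], [-0.84, 2.19], [0.05, 2.79], [-1.13, 4.28], [0.06, 2.93], [-2.69, 2.69]. Speed limits (rad/s): [2.22, 2.22, 2.79, 3.14, 3.14, 3.14].

INTERFACE

Orientations are given as [roll, pitch, yaw] about the fixed x, y, z axes, in that order (R = Rz(yaw) Ry(pitch) Rx(roll)).
In Python, from cell import * gives the robot as it stands. The module is installed in compiled form; this text tells all that it offers.
- The arm moves only by the tool carry_out, never from a script. Its argument "moves" is a list of rows, each an object of numbers: "dx", "dy", "dz": the shift along the tool's x, y, z in m; "twist": the turn about the tool's z in degrees. A call has 1 to 5 rows; each row is the pose to reach, as a shift and turn from the pose commanded when the call began, along the tool's axes at that moment; what a row does not reach only later rows make up. A row lasts 1/10 s, in which the tool goes at most 50 mm and 8.59 degrees, less where a joint would pass 70% of its speed; a pose out of reach is approached as far as the arm can. A call with a gripper value outside its range is refused whole. "grip" is the finger opening in m, from 0 to 0.0951, set as the call begins (left out, the last holds). The fingers move at their own pace and stop on an object; the grip force is fixed at half the most. Time passes only in rows, so rows that repeat a pose let the fingers close. It gives the time, the measured TCP pose, the force and the opening at its end, in the units of the state.
- state(): the state, without advancing time (a new reading comes with each control period).
- read_camera(name): name is "scene" or "top" or "wrist"; returns (picture, depth): 420x560x3 uint8, red, green, blue; 420x560 float32, mm along the optical axis (not along the pixel's ray), 0 where there is no reading.
- camera_info(name): a dict with "mtx" (3x3 intrinsics, pixels), "dist_coeffs" ([k1, k2, p1, p2, k3] as OpenCV has them; the pictures are not rectified), "R" (3x3) and "t" (3): a world point X has camera coordinates R X + t. Camera axes: x right, y down, z forward; pixel columns grow to the right and rows downward; lengths in mm; the calibration is good to about 2 mm. A picture is of the moment at which its call begins: read the wrist's pose just before it. camera_info takes no time and is no camera call; for the wrist camera it gives the pose at the moment of the call.
- job_done(): hands the job in, once; it reports no verdict.
The state is a dict: "t": time; "joints": joint angles; "qvel": joint speeds; "tau": joint torques, N m; "eef_pos": TCP position; "tcp_rot": TCP orientation; "ft_force": force on the tool from outside, world axes, zero at the start; "moment": the same for the moment, N m; "opening": opening from 0.0 (shut) to 1.0 (fully open).
Only numpy, scipy, OpenCV 4.12 (cv2) and the standard library are available. Lean on these libraries where they do the work, as an engineer would, in place of code of your own. Each camera call takes 0.05 s, during which the arm holds its last target. There are 200 camera calls.

## Working session

There is one attempt and no reset: what is moved stays moved. The work goes in short steps, Python scripts to look and compute and a tool call to move; the robot and the scene stay as the last step left them, time stands still between calls to the robot, and variables do not carry over. Pictures are saved under pics/ and viewed, about 8 in all and at most 12, crops included, and the job is handed in when it is done.

Besides the shell and the picture viewer there is one more tool, called after "Request:" as name([rows], argument=value, ...), one row to a line, values as JSON. carry_out: Moves the arm, as the interface text tells. Its arguments: {"type":"object","properties":{"moves":{"type":"array","items":{"type":"object","properties":{"dx":{"type":"number"},"dy":{"type":"number"},"dz":{"type":"number"},"twist":{"type":"number"}}}},"grip":{"type":"number"}},"required":["moves"]}

```bash
mkdir -p pics; cat > h.py <<'E'
from cell import *
import numpy as np, cv2
def shot(name, fn):
    ci=camera_info(name); p,d=read_camera(name)
    cv2.imwrite(f'pics/{fn}.png',p[...,::-1]); np.savez(f'pics/{fn}.npz',p=p,d=d,**{k:np.array(ci[k]) for k in ('mtx','dist_coeffs','R','t')})
def ray(z,u,v):
    n=cv2.undistortPoints(np.array([[[u,v]]],float),z['mtx'],z['dist_coeffs'])[0,0]
    return np.array([n[0],n[1],1.])
def at_depth(z,u,v,r=1):
    a=z['d'][int(v)-r:int(v)+r+1,int(u)-r:int(u)+r+1]; D=np.median(a[a>0]) 
    return z['R'].T@(ray(z,u,v)*D-z['t'])
def at_z(z,u,v,h):
    w=z['R'].T@ray(z,u,v); c=-z['R'].T@z['t']
    return c+w*(h-c[2])/w[2]
E
python3 - <<'E'
from h import *
s=state();print(s)
shot('scene','s0');shot('top','t0')
a=cv2.imread('pics/s0.png');b=cv2.imread('pics/t0.png')
E
```

```text
{'t': 0.0, 'joints': array([ 1.07339601e+00,  4.91548989e-01,  1.55947597e+00, -8.87581906e-07,
        1.09167849e+00, -1.05580118e-01]), 'qvel': array([-0.00062858,  0.00189091, -0.00188243,  0.00062057,  0.00156493,
        0.00131158]), 'tau': array([-1.11886304e-03, -6.12631202e+01, -2.58179140e+01,  6.92363572e-02,
        4.82474989e-02, -4.02597516e-05]), 'eef_pos': array([238.51654384, 577.42566475, 214.05917935]), 'tcp_rot': array([-3.14048796e+00, -1.16277403e-04,  2.74977280e+00]), 'ft_force': array([-0.50419094, -0.23164644,  0.20930929]), 'moment': array([0.0329145 , 0.00229853, 0.0593473 ]), 'opening': 1.0004271948845351}
```

View pics/s0.png

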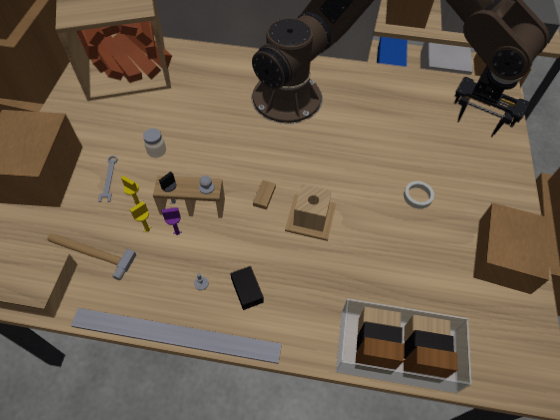

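View pics/t0.png

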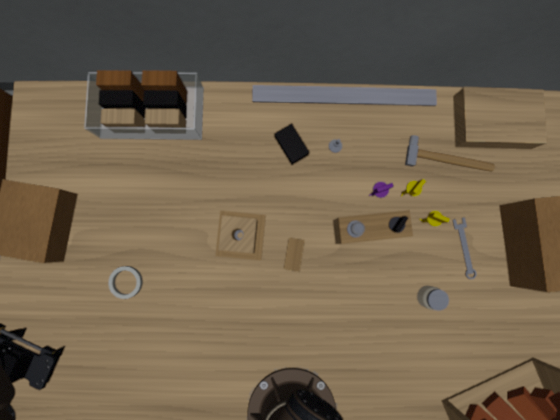

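Candidates in the top picture:
- Black bar handle in the stand: (398,224), seen at scene (168,181).
- Yellow look-alikes: (415,187) and (437,219).
- Purple look-alike: (381,189).
- Pin knob: (355,229).

By the description I choose the black one. The post's well is at top (238,235).

```bash
python3 - <<'E'
from h import *
a=cv2.imread('pics/t0.png');b=cv2.imread('pics/s0.png')
f=lambda im,x,y,w,h,k:cv2.resize(im[y:y+h,x:x+w],None,fx=k,fy=k,interpolation=cv2.INTER_CUBIC)
A=f(a,335,195,100,60,4);B=f(a,210,205,60,60,6);C=f(b,150,165,80,45,5)
o=np.zeros((600,800,3),np.uint8);o[:240,:400]=A;o[240:600,:360]=B;o[:225,400:800]=C
D=f(b,285,180,60,60,6);o[240:600,400:760]=D
cv2.imwrite('pics/c1.png',o)
t=np.load('pics/t0.npz');s=np.load('pics/s0.npz')
print('t cam',-t['R'].T@t['t'],'s cam',-s['R'].T@s['t'])
for u,v in [(398,224),(401,220),(395,227),(355,229),(225,222),(238,235)]:print(u,v,at_depth(t,u,v))
for u,v in [(168,181),(206,183),(313,192)]:print('s',u,v,at_depth(s,u,v))
E
```

```text
t cam [ 460.81019526   50.4719413  1089.04448852] s cam [1231.28193348  151.44645647 1199.57716331]
398 224 [ 518.92203995 -255.31972855  149.24795716]
401 220 [ 528.96195823 -262.70726138  150.42383297]
395 227 [ 511.78685078 -250.32979441  140.63961079]
355 229 [ 505.37238455 -147.36872528  146.37047812]
225 222 [521.81444226 182.7623813  100.51565338]
238 235 [491.13887025 157.88308711   2.85780337]
s 168 181 [ 524.26743807 -260.75361466  132.43929661]
s 206 183 [ 519.98811773 -150.24986621  144.21605259]
s 313 192 [466.76203913 147.11189213 100.16116518]
```

View pics/c1.png

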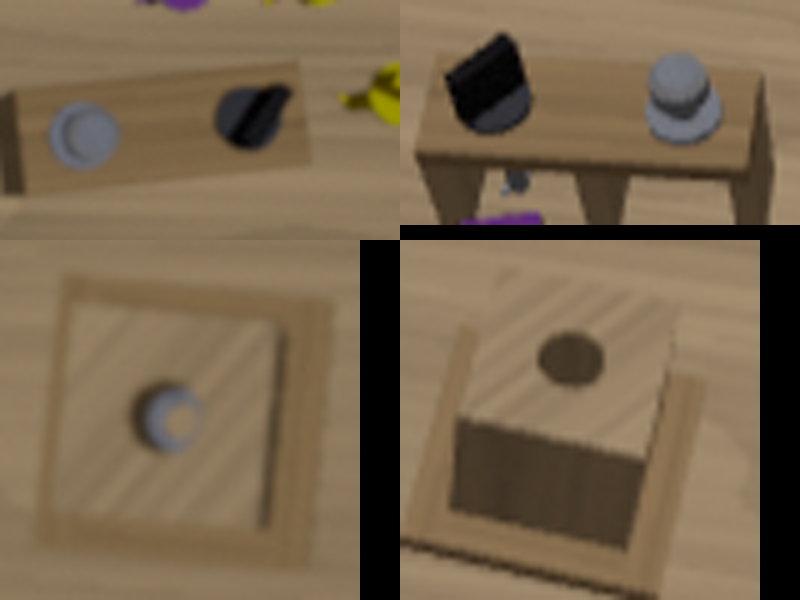

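The crop confirms it: a black bar on a steel collar sits in the stand's right hole, and a round-knob pin is in the other. The well is empty, with its rim centre at top pixel (237.8,234.5). Next I'll work out the move to put the wrist camera over the post.

```bash
cat >> h.py <<'E'
from scipy.spatial.transform import Rotation as Ro
def Rt(): 
    return Ro.from_euler('xyz',state()['tcp_rot']).as_matrix()
def rel(target):
    s=state(); return Rt().T@(np.array(target)-s['eef_pos'])
E
python3 - <<'E'
from h import *
t=np.load('pics/t0.npz')
print('well',at_z(t,237.8,234.5,100))
print('collar',at_z(t,397.2,224.5,109))
print('knob',at_z(t,356,229,130))
# stand top corners
for c in [(15,93),(300,63),(310,160),(22,193)]: print(at_z(t,335+c[0]/4,195+c[1]/4,105))
for c in [(70,300),(282,325),(262,530),(57,505)]: print(at_z(t,210+c[0]/6,205+(c[1]-240)/6,100))
ci=camera_info('wrist');R=np.array(ci['R']);c=-R.T@np.array(ci['t']);s=state()
print('wrist cam in tool',Rt().T@(c-s['eef_pos']),(R@Rt()).round(3),ci['mtx'])
# tight black pixels above z 130
d=t['d'];P=[]
for v in range(205,240):
  for u in range(380,420):
    if d[v,u]>0 and t['p'][v,u].sum()<100:
      X=at_depth(t,u,v,0)
      if X[2]>142:P.append(X)
P=np.array(P);print(len(P),P.mean(0));m=P[:,:2].mean(0);w,V=np.linalg.eigh(np.cov((P[:,:2]-m).T));print(w,V[:,1],np.degrees(np.arctan2(V[1,1],V[0,1])))
print('rel',rel([430,160,260]))
E
```

```text
well [489.71820391 148.82281704 100.        ]
collar [ 520.08029484 -266.27829387  109.        ]
knob [ 506.17431101 -153.36187177  130.        ]
[ 534.90411901 -113.53869744  105.        ]
[ 556.9525467  -302.32402725  105.        ]
[ 493.22496782 -307.85110413  105.        ]
[ 469.92151304 -118.01117568  105.        ]
[540.03445259 191.96319721 100.        ]
[530.27608493  99.60588481 100.        ]
[441.48054337 106.7849719  100.        ]
[451.17772813 195.44179984 100.        ]
wrist cam in tool [ 8.05230973e+01 -1.63210771e-01 -1.69004936e+02] [[-0.     1.     0.   ]
 [-0.959 -0.    -0.285]
 [-0.285 -0.     0.959]] [[316.50279226   0.         280.46526555]
 [  0.         316.50279226 210.61483427]
 [  0.           0.           1.        ]]
78 [ 519.47398985 -261.65361091  149.92591566]
[ 12.71244017 130.15067343] [-0.83788567  0.54584577] 146.91752047330291
rel [-336.35385947 -312.79190729  -45.59090381]
```

Request:
carry_out([
  {"dx":-0.04,"dy":-0.03},
  {"dx":-0.08,"dy":-0.06},
  {"dx":-0.12,"dy":-0.09},
  {"dx":-0.16,"dy":-0.12},
  {"dx":-0.2,"dy":-0.15},
])

```text
schema error: expected keys dx, dy, dz, twist
```

Request:
carry_out([
  {"dx":-0.04,"dy":-0.03},
  {"dx":-0.08,"dy":-0.06},
  {"dx":-0.12,"dy":-0.09},
  {"dx":-0.16,"dy":-0.12},
  {"dx":-0.196,"dy":-0.15},
])

```text
schema error: expected keys dx, dy, dz, twist
```

Request:
carry_out([
  {"dx":0.0},
  {"dx":0},
])

```text
schema error: expected keys dx, dy, dz, twist
```

```bash
python3 - <<'E'
from h import *
shot('wrist','w1');s=state();print(s['eef_pos'],s['tcp_rot'],s['joints'],s['t'])
a=cv2.imread('pics/w1.png');cv2.imwrite('pics/w1b.png',cv2.resize(a,None,fx=1.42,fy=1.42))
w=np.load('pics/w1.npz');n=cv2.projectPoints(np.array([[489.7,148.8,100]]),cv2.Rodrigues(w['R'])[0],w['t'],w['mtx'],w['dist_coeffs'])[0];print(n)
E
```

```text
[238.54079989 577.4745444  214.18863799] [-3.14071605e+00 -8.99291826e-05  2.74980464e+00] [ 1.07340020e+00  4.91415786e-01  1.55934038e+00 -3.35389261e-06
  1.09171768e+00 -1.05606606e-01] 0.15
[[[ 56.94048179 490.8969348 ]]]
```

View pics/w1.png

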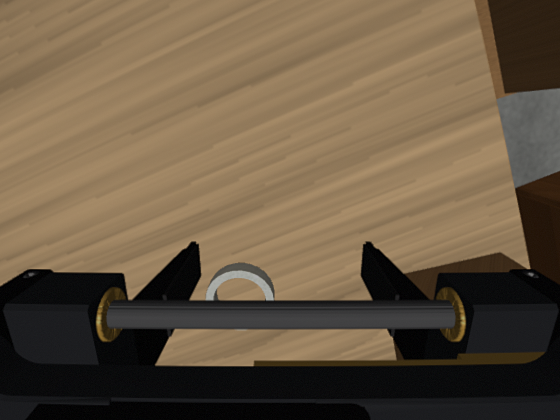

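The move was refused because every row needs all four keys. Picture 4 shows only bare bench and the fingers, with the tips at row 245 and everything below row 300 blocked. The target should therefore lie about 40 mm along tool +x.

Request:
carry_out([
  {"dx":-0.04,"dy":-0.028,"dz":0,"twist":0},
  {"dx":-0.08,"dy":-0.056,"dz":0,"twist":0},
  {"dx":-0.12,"dy":-0.084,"dz":0,"twist":0},
  {"dx":-0.16,"dy":-0.112,"dz":0,"twist":0},
  {"dx":-0.2,"dy":-0.14,"dz":0,"twist":0},
])

```text
t: 0.65
eef_pos: [370.6, 370.2, 214.6]
tcp_rot: [3.142, -0.0, 2.75]
ft_force: [1.2, 0.5, -0.2]
opening: 0.996
```

Request:
carry_out([
  {"dx":-0.04,"dy":-0.028,"dz":0,"twist":0},
  {"dx":-0.08,"dy":-0.056,"dz":0,"twist":0},
  {"dx":-0.12,"dy":-0.084,"dz":0,"twist":0},
  {"dx":-0.16,"dy":-0.112,"dz":0,"twist":0},
  {"dx":-0.2,"dy":-0.14,"dz":0,"twist":0},
])

```text
t: 1.15
eef_pos: [502.1, 164.3, 214.7]
tcp_rot: [3.141, 0.0, 2.75]
ft_force: [0.5, 0.5, 0.3]
opening: 0.997
```

Request:
carry_out([
  {"dx":-0.036,"dy":-0.02,"dz":0,"twist":0},
  {"dx":-0.036,"dy":-0.02,"dz":0,"twist":0},
  {"dx":-0.036,"dy":-0.02,"dz":0,"twist":0},
])

```text
t: 1.45
eef_pos: [527.0, 133.3, 214.2]
tcp_rot: [-3.141, -0.001, 2.748]
ft_force: [-0.1, -0.1, 0.8]
opening: 1.004
```

```bash
python3 - <<'E'
from h import *
shot('wrist','w2');s=state();print(s['eef_pos'],s['tcp_rot'],s['joints'],s['t'])
w=np.load('pics/w2.npz');n=cv2.projectPoints(np.array([[489.7,148.8,100]]),cv2.Rodrigues(w['R'])[0],w['t'],w['mtx'],w['dist_coeffs'])[0][0,0];print(n)
a=cv2.imread('pics/w2.png');u,v=n.astype(int);x=max(u-60,0);y=max(v-50,0);c=cv2.resize(a[y:y+100,x:x+120],None,fx=5,fy=5,interpolation=cv2.INTER_CUBIC);print(x,y)
cv2.imwrite('pics/w2c.png',c)
E
```

```text
[526.54903593 134.08737059 214.35520415] [-3.14137767e+00 -8.74146397e-04  2.74931864e+00] [ 1.27645307e-01  3.75873572e-01  1.75947582e+00  2.93042027e-04
  1.00710872e+00 -1.05103378e+00] 1.5
[280.70479648 163.44877037]
220 113
```

View pics/w2c.png

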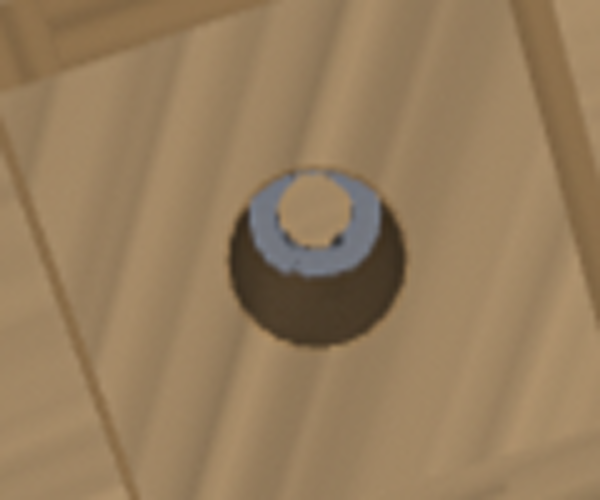

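Picture 5 shows the well rim as a circle with its centre at crop (317,257), which is wrist pixel (283.4,164.4). The grey insert is visible inside. Next I go to view the screw.

Request:
carry_out([
  {"dx":-0.022,"dy":-0.042,"dz":-0.01,"twist":5},
  {"dx":-0.044,"dy":-0.084,"dz":-0.02,"twist":10.6},
  {"dx":-0.066,"dy":-0.126,"dz":-0.036,"twist":10.6},
  {"dx":-0.088,"dy":-0.168,"dz":-0.036,"twist":10.6},
  {"dx":-0.11,"dy":-0.21,"dz":-0.036,"twist":10.6},
])

```text
t: 2.0
eef_pos: [548.3, -102.3, 251.4]
tcp_rot: [3.141, 0.001, 2.567]
ft_force: [0.5, 0.2, 0.0]
opening: 0.998
```

```bash
python3 - <<'E'
from h import *
w=np.load('pics/w2.npz');print('well',at_z(w,283.4,164.4,100));print(rel([558,-290,250]),state()['tcp_rot'])
E
```

```text
well [491.41331565 150.70162528 100.        ]
[-110.11387209 -152.29146685    1.37532136] [3.14105237e+00 9.18162559e-04 2.56711460e+00]
```

Request:
carry_out([
  {"dx":-0.028,"dy":-0.038,"dz":0,"twist":0},
  {"dx":-0.055,"dy":-0.076,"dz":0,"twist":0},
  {"dx":-0.083,"dy":-0.114,"dz":0,"twist":0},
  {"dx":-0.11,"dy":-0.152,"dz":0,"twist":0},
  {"dx":-0.11,"dy":-0.152,"dz":0,"twist":0},
])

```text
t: 2.5
eef_pos: [557.8, -292.6, 250.0]
tcp_rot: [-3.141, 0.0, 2.563]
ft_force: [-0.4, 0.3, -0.6]
opening: 1.002
```

```bash
python3 - <<'E'
from h import *
shot('wrist','w3');s=state();print(s['eef_pos'],s['tcp_rot'],s['joints'],s['t'])
a=cv2.imread('pics/w3.png')
cv2.imwrite('pics/w3c.png',cv2.resize(a[90:230,180:380],None,fx=4,fy=4,interpolation=cv2.INTER_CUBIC))
E
```

```text
[ 557.76003745 -290.19502901  249.98662676] [ 3.14144410e+00 -8.73954866e-04  2.56345277e+00] [-5.84813125e-01  4.65561910e-01  1.50370196e+00  1.54788184e-04
  1.17320371e+00 -1.57752950e+00] 2.55
```

View pics/w3c.png

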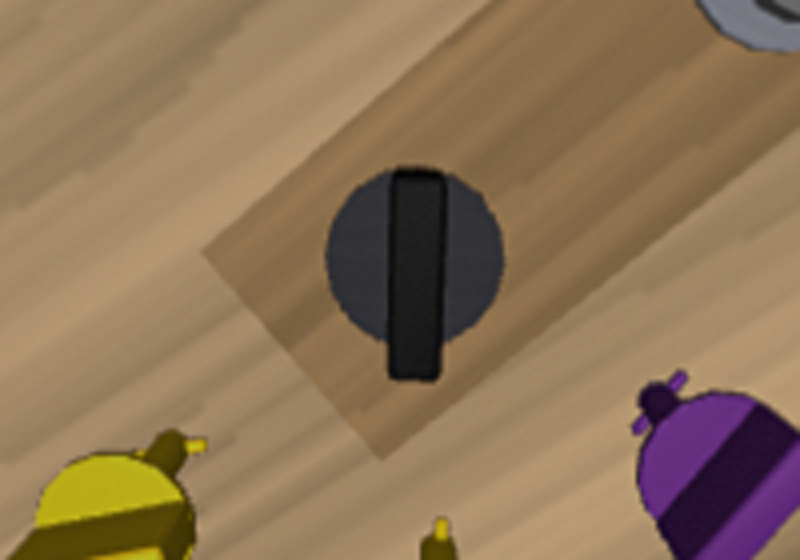

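Picture 6 shows the black bar on its grey collar. Its top face runs from crop (418,184) to (414,380), and the collar circle is centred at crop (415,257). The jaw axis is already close to square across the bar.

```bash
python3 - <<'E'
from h import *
w=np.load('pics/w3.npz');g=lambda x,y,z:at_z(w,180+x/4-.4,90+y/4-.4,z)
a=g(418.5,184,151);b=g(414,380,151);print(a,b,np.linalg.norm(a-b),(a+b)/2,np.degrees(np.arctan2(*(a-b)[1::-1])))
c=g(415,257,111);print('collar',c,g(326,257,111),g(504,257,111))
for x,y in((390,280),(443,280)):print(g(x,y,151))
for x,y in((416,280),(360,257)):print(at_depth(w,180+x/4,90+y/4))
print(rel([519.5,-264.5,200]),np.degrees(state()['tcp_rot']))
E
```

```text
[ 504.62202313 -254.38151466  151.        ] [ 538.70661948 -277.67455533  151.        ] 41.283476744918914 [ 521.66432131 -266.028035    151.        ] 145.65172560753382
collar [ 520.70718858 -265.3214776   111.        ] [ 508.95216033 -283.28461748  111.        ] [ 532.44943459 -247.34956046  111.        ]
[ 517.92398043 -270.18818069  151.        ]
[ 524.0412484  -260.83259484  151.        ]
[ 521.44304709 -265.52762405  150.56012934]
[ 514.06671191 -276.42003983  109.79966453]
[46.03982237  0.60380606 50.02697284] [ 1.79991489e+02 -5.00739253e-02  1.46875025e+02]
```

Request:
carry_out([
  {"dx":0.0442,"dy":0.0005,"dz":0.0,"twist":1.2},
  {"dx":0.0442,"dy":0.0005,"dz":0.04,"twist":1.2},
  {"dx":0.0442,"dy":0.0005,"dz":0.08,"twist":1.2},
  {"dx":0.0442,"dy":0.0005,"dz":0.11,"twist":1.2},
  {"dx":0.0442,"dy":0.0005,"dz":0.133,"twist":1.2},
])

```text
t: 3.05
eef_pos: [520.8, -262.1, 116.2]
tcp_rot: [3.141, -0.002, 2.546]
ft_force: [-0.6, -0.5, 0.5]
opening: 1.002
```

Request:
carry_out([
  {"dx":0,"dy":0,"dz":0,"twist":0},
  {"dx":0,"dy":0,"dz":0,"twist":0},
])

```text
t: 3.25
eef_pos: [521.5, -263.6, 118.3]
tcp_rot: [3.141, -0.0, 2.546]
ft_force: [0.3, -0.3, 0.8]
opening: 1.0
```

Request:
carry_out([
  {"dx":0,"dy":0,"dz":0,"twist":0},
  {"dx":0,"dy":0,"dz":0,"twist":0},
  {"dx":0,"dy":0,"dz":0,"twist":0},
  {"dx":0,"dy":0,"dz":0,"twist":0},
  {"dx":0,"dy":0,"dz":0,"twist":0},
], grip=0.0)

```text
t: 3.75
eef_pos: [521.1, -265.1, 117.8]
tcp_rot: [3.141, 0.0, 2.544]
ft_force: [-0.1, 0.1, 0.1]
opening: 0.635
```

Request:
carry_out([
  {"dx":0,"dy":0,"dz":0,"twist":0},
  {"dx":0,"dy":0,"dz":0,"twist":0},
  {"dx":0,"dy":0,"dz":0,"twist":0},
])

```text
t: 4.05
eef_pos: [521.0, -265.1, 117.6]
tcp_rot: [3.141, -0.0, 2.544]
ft_force: [-0.8, 0.4, -0.4]
opening: 0.383
```

```bash
python3 - <<'E'
from h import *
s=state();print(s)
E
```

```text
{'t': 4.05, 'joints': array([-5.83603901e-01,  5.47740567e-01,  1.76031607e+00,  1.36203627e-04,
        8.33616748e-01, -1.55664179e+00]), 'qvel': array([ 2.50004458e-04,  4.39155821e-06,  2.82249570e-04, -1.45061823e-04,
       -8.16220961e-05,  1.62028062e-03]), 'tau': array([-6.60417922e-03, -5.97262108e+01, -2.05843270e+01, -2.55863182e-02,
        8.44708015e-02,  2.54294773e-04]), 'eef_pos': array([ 521.04064945, -265.05558476,  117.57984866]), 'tcp_rot': array([ 3.14149297e+00, -8.21529519e-05,  2.54374266e+00]), 'ft_force': array([-0.75819023,  0.4353164 , -0.41786653]), 'moment': array([-0.03279716, -0.00010312,  0.01444498]), 'opening': 0.38314302480457474}
```

Request:
carry_out([
  {"dx":0,"dy":0,"dz":0,"twist":0},
  {"dx":0,"dy":0,"dz":0,"twist":0},
  {"dx":0,"dy":0,"dz":0,"twist":0},
  {"dx":0,"dy":0,"dz":0,"twist":0},
  {"dx":0,"dy":0,"dz":0,"twist":0},
])

```text
t: 4.55
eef_pos: [521.1, -265.1, 117.6]
tcp_rot: [3.142, -0.0, 2.544]
ft_force: [0.6, -0.2, -0.3]
opening: 0.12
```

Request:
carry_out([
  {"dx":0,"dy":0,"dz":0,"twist":0},
  {"dx":0,"dy":0,"dz":-0.02,"twist":0},
  {"dx":0,"dy":0,"dz":-0.05,"twist":0},
])

```text
t: 4.85
eef_pos: [520.3, -264.5, 166.6]
tcp_rot: [3.142, -0.004, 2.544]
ft_force: [0.5, -1.0, -1.6]
opening: 0.123
```

Request:
carry_out([
  {"dx":0,"dy":0,"dz":-0.03,"twist":0},
  {"dx":0,"dy":0,"dz":-0.06,"twist":0},
  {"dx":0,"dy":0,"dz":-0.09,"twist":0},
  {"dx":0,"dy":0,"dz":-0.11,"twist":0},
  {"dx":0,"dy":0,"dz":-0.11,"twist":0},
])

```text
t: 5.35
eef_pos: [521.7, -265.4, 280.0]
tcp_rot: [3.141, 0.004, 2.544]
ft_force: [-0.7, 0.2, -2.2]
opening: 0.122
```

```bash
python3 - <<'E'
from h import *
s=state();print(s['eef_pos'],s['ft_force'],s['moment'],s['tcp_rot'],rel([491,150.2,280]))
E
```

```text
[ 521.67363477 -265.39334185  280.00260454] [-0.66132224  0.22110087 -2.24816523] [-0.00806908 -0.00955533 -0.00307249] [3.1413998  0.00435197 2.54394212] [259.20935093 326.29446984  -1.06254809]
```

Request:
carry_out([
  {"dx":0.028,"dy":0.035,"dz":0,"twist":0},
  {"dx":0.056,"dy":0.07,"dz":0,"twist":0},
  {"dx":0.084,"dy":0.105,"dz":0,"twist":0},
  {"dx":0.112,"dy":0.14,"dz":0,"twist":0},
  {"dx":0.14,"dy":0.175,"dz":0,"twist":0},
])

```text
t: 5.85
eef_pos: [502.9, -39.9, 276.1]
tcp_rot: [-3.141, -0.002, 2.543]
ft_force: [1.4, 0.9, -2.0]
opening: 0.124
```

Request:
carry_out([
  {"dx":0.028,"dy":0.035,"dz":0,"twist":0},
  {"dx":0.056,"dy":0.07,"dz":0,"twist":0},
  {"dx":0.084,"dy":0.105,"dz":0,"twist":0},
  {"dx":0.11,"dy":0.14,"dz":0,"twist":0},
  {"dx":0.119,"dy":0.151,"dz":0,"twist":0},
])

```text
t: 6.35
eef_pos: [489.4, 153.2, 276.1]
tcp_rot: [-3.141, -0.002, 2.547]
ft_force: [-0.0, 0.0, -2.3]
opening: 0.125
```

Request:
carry_out([
  {"dx":0,"dy":0,"dz":0,"twist":-8},
  {"dx":0,"dy":0,"dz":0,"twist":-16},
  {"dx":0,"dy":0,"dz":0,"twist":-24},
  {"dx":0,"dy":0,"dz":0,"twist":-32},
  {"dx":0,"dy":0,"dz":0,"twist":-40},
])

```text
t: 6.85
eef_pos: [490.1, 149.7, 276.3]
tcp_rot: [-3.141, -0.002, -3.036]
ft_force: [-0.2, -0.8, -1.3]
opening: 0.123
```

Request:
carry_out([
  {"dx":0,"dy":0,"dz":0,"twist":-8},
  {"dx":0,"dy":0,"dz":0,"twist":-16},
  {"dx":0,"dy":0,"dz":0,"twist":-24},
  {"dx":0,"dy":0,"dz":0,"twist":-32},
  {"dx":0,"dy":0,"dz":0,"twist":-40},
])

```text
t: 7.35
eef_pos: [490.1, 149.6, 276.3]
tcp_rot: [3.141, -0.002, -2.338]
ft_force: [-0.2, -0.7, -2.9]
opening: 0.129
```

Request:
carry_out([
  {"dx":0,"dy":0,"dz":0,"twist":-8},
  {"dx":0,"dy":0,"dz":0,"twist":-16},
  {"dx":0,"dy":0,"dz":0,"twist":-22},
  {"dx":0,"dy":0,"dz":0,"twist":-22},
  {"dx":0,"dy":0,"dz":0,"twist":-22},
])

```text
t: 7.85
eef_pos: [490.2, 149.8, 276.8]
tcp_rot: [3.141, -0.001, -1.963]
ft_force: [-0.9, -0.2, -0.5]
opening: 0.124
```

```bash
python3 - <<'E'
from h import *
s=state();print(s['t'],s['joints'],s['eef_pos'],s['ft_force'],s['moment'],s['tcp_rot'],rel([491,150.2,230]))
shot('wrist','w4');shot('top','t4');shot('scene','s4')
a=cv2.imread('pics/t4.png')[185:285,180:300];b=cv2.imread('pics/s4.png')[120:245,255:385];c=cv2.imread('pics/w4.png')
o=np.zeros((600,800,3),np.uint8);o[:300,:360]=cv2.resize(a,(360,300),interpolation=2);o[:375,400:790]=cv2.resize(b,(390,375),interpolation=2);o[300:594,:392]=cv2.resize(c,(392,294))
cv2.imwrite('pics/c4.png',o)
E
```

```text
7.85 [ 1.67707790e-01  2.67527814e-01  1.74286841e+00  1.09642957e-05
  1.13237565e+00 -2.58209855e+00] [490.24614509 149.83816118 276.84569805] [-0.90490548 -0.18608177 -0.5232258 ] [0.07058545 0.05548824 0.00055025] [ 3.14058797e+00 -6.17469459e-04 -1.96258699e+00] [-0.65120178 -0.60563122 46.84472006]
```

View pics/c4.png

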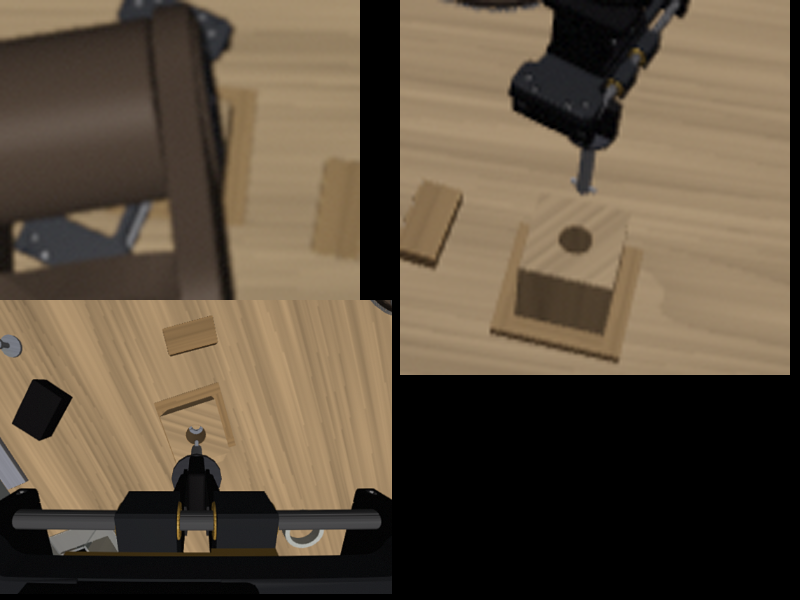

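Picture 7 (composite): the screw hangs upright in the gripper above the post. The wrist view shows its tip beside the well at about wrist (280,190). I'll enlarge that to measure the tip and the well in one frame.

```bash
python3 - <<'E'
from h import *
a=cv2.imread('pics/w4.png')
cv2.imwrite('pics/w4c.png',cv2.resize(a[165:285,220:340],None,fx=5,fy=5,interpolation=cv2.INTER_CUBIC))
w=np.load('pics/w4.npz');T=np.array([490.25,149.84,276.85])
tz=T[2]-12.6
P=np.array([[491,150.2,100],[491.4,150.7,100],[T[0],T[1],tz-88],[T[0],T[1],tz-79],[T[0],T[1],tz],[T[0],T[1],tz+6]])
print(((cv2.projectPoints(P,cv2.Rodrigues(w['R'])[0],w['t'],w['mtx'],w['dist_coeffs'])[0][:,0]+.4-[220,165])*5).round(1))
E
```

```text
[[301.7 139.1]
 [300.9 141.7]
 [304.7 234. ]
 [304.8 249. ]
 [305.8 436.7]
 [305.9 457. ]]
```

View pics/w4c.png

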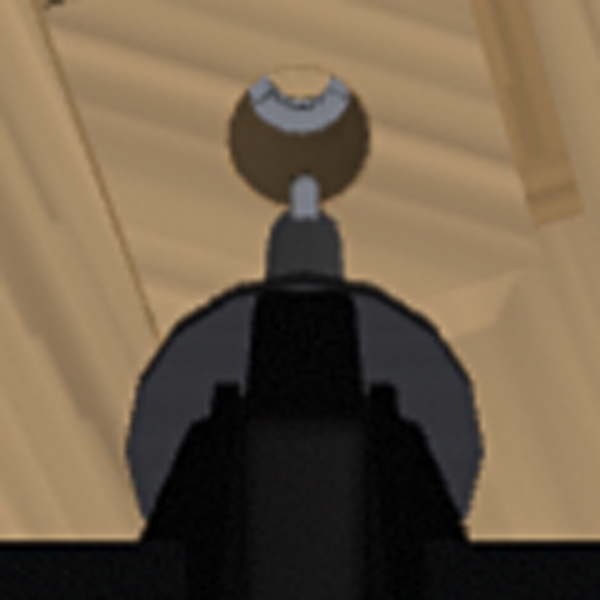

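Picture 8: well rim centre at crop (299,136), shank axis at column 305, lug end at (304.5,175), collar front edge at row 272. I'll compare these with the projected model.

```bash
python3 - <<'E'
from h import *
w=np.load('pics/w4.npz');T=np.array([490.25,149.84,276.85]);tx=Rt()[:,0]*[1,1,0];print('tx',tx,'ty',Rt()[:,1])
tz=T[2]-12.6
f=lambda r,z:T*[1,1,0]+tx*r+[0,0,z]
P=np.array([f(13.5,tz-79+2.5),f(13.5,tz-79-2.5),f(22,tz),f(22,tz+6),f(6.5,tz-82)])
print(((cv2.projectPoints(P,cv2.Rodrigues(w['R'])[0],w['t'],w['mtx'],w['dist_coeffs'])[0][:,0]+.4-[220,165])*5).round(1))
print('well',at_z(w,220+299/5-.4,165+136/5-.4,100), rel([491,150,230]))
E
```

```text
tx [-0.38052196 -0.92477187  0.        ] ty [-9.24771801e-01  3.80521985e-01  3.68353550e-04]
[[304.7 176.9]
 [304.6 169.5]
 [305.5 268.7]
 [305.6 284.5]
 [304.7 208. ]]
well [491.29535093 149.31346168 100.        ] [-0.20310455 -0.628975   47.33555149]
```

Request:
carry_out([
  {"dx":-0.0002,"dy":-0.0009,"dz":0.03,"twist":0},
  {"dx":-0.0002,"dy":-0.0009,"dz":0.055,"twist":0},
  {"dx":-0.0002,"dy":-0.0009,"dz":0.07,"twist":0},
  {"dx":-0.0002,"dy":-0.0009,"dz":0.07,"twist":0},
])

```text
t: 8.4
eef_pos: [490.5, 149.9, 205.9]
tcp_rot: [3.139, -0.002, -1.96]
ft_force: [0.3, 0.2, -1.5]
opening: 0.124
```

Request:
carry_out([
  {"dx":0,"dy":0,"dz":0.006,"twist":0},
  {"dx":0,"dy":0,"dz":0.012,"twist":0},
  {"dx":0,"dy":0,"dz":0.018,"twist":0},
  {"dx":0,"dy":0,"dz":0.024,"twist":0},
  {"dx":0,"dy":0,"dz":0.024,"twist":0},
])

```text
t: 8.9
eef_pos: [491.0, 149.9, 183.0]
tcp_rot: [3.141, -0.001, -1.959]
ft_force: [0.5, 0.4, -1.5]
opening: 0.125
```

```bash
cat > st.py <<'E'
from h import *
s=state();print(s['t'],s['eef_pos'].round(2),s['ft_force'].round(2),s['moment'].round(3),s['tcp_rot'].round(4),s['joints'][5].round(3),s['opening'].round(3),rel([491.2,149.7,130]).round(2))
E
python3 st.py
```

```text
Traceback (most recent call last):
  File "st.py", line 2, in <module>
    s=state();print(s['t'],s['eef_pos'].round(2),s['ft_force'].round(2),s['moment'].round(3),s['tcp_rot'].round(4),s['joints'][5].round(3),s['opening'].round(3),rel([491.2,149.7,130]).round(2))
                                                                                                                                           ^^^^^^^^^^^^^^^^^^
AttributeError: 'float' object has no attribute 'round'
```

Request:
carry_out([
  {"dx":0,"dy":0,"dz":0.012,"twist":0},
  {"dx":0,"dy":0,"dz":0.024,"twist":0},
  {"dx":0,"dy":0,"dz":0.036,"twist":0},
  {"dx":0,"dy":0,"dz":0.046,"twist":0},
  {"dx":0,"dy":0,"dz":0.052,"twist":0},
])

```text
t: 9.4
eef_pos: [491.0, 150.0, 130.3]
tcp_rot: [3.14, -0.001, -1.959]
ft_force: [0.3, -0.3, -1.8]
opening: 0.121
```

```bash
sed -i "s/s\['opening'\].round(3)/round(s['opening'],3)/" st.py; python3 st.py
```

```text
9.4 [491.03 149.95 130.31] [ 0.32 -0.31 -1.85] [ 0.119  0.107 -0.007] [ 3.1404e+00 -7.0000e-04 -1.9591e+00] -2.586 0.121 [ 0.17 -0.25  0.31]
```

Request:
carry_out([
  {"dx":0,"dy":0,"dz":0.0015,"twist":0},
  {"dx":0,"dy":0,"dz":0.003,"twist":0},
  {"dx":0,"dy":0,"dz":0.0045,"twist":0},
  {"dx":0,"dy":0,"dz":0.0055,"twist":0},
  {"dx":0,"dy":0,"dz":0.0055,"twist":0},
])

```text
t: 9.9
eef_pos: [491.4, 150.0, 126.2]
tcp_rot: [-3.141, 0.0, -1.959]
ft_force: [-0.7, -0.0, -1.7]
opening: 0.12
```

Request:
carry_out([
  {"dx":0,"dy":0,"dz":0.001,"twist":0},
  {"dx":0,"dy":0,"dz":0.0015,"twist":0},
  {"dx":0,"dy":0,"dz":0.002,"twist":0},
  {"dx":0,"dy":0,"dz":0.002,"twist":0},
])

```text
t: 10.3
eef_pos: [491.3, 150.0, 124.1]
tcp_rot: [3.142, 0.0, -1.959]
ft_force: [0.1, 0.3, -1.5]
opening: 0.124
```

```bash
python3 st.py
```

```text
10.3 [491.34 150.03 124.1 ] [ 0.1   0.34 -1.52] [0.069 0.12  0.014] [ 3.1416e+00  1.0000e-04 -1.9591e+00] -2.586 0.124 [ 0.36  0.   -5.9 ]
```

Request:
carry_out([
  {"dx":0,"dy":0,"dz":0.0005,"twist":0},
  {"dx":0,"dy":0,"dz":0.001,"twist":0},
  {"dx":0,"dy":0,"dz":0.0015,"twist":0},
  {"dx":0,"dy":0,"dz":0.0015,"twist":0},
])

```text
t: 10.7
eef_pos: [491.4, 150.0, 122.7]
tcp_rot: [-3.141, 0.0, -1.959]
ft_force: [0.6, 0.1, 0.1]
opening: 0.125
```

Request:
carry_out([
  {"dx":0,"dy":0,"dz":0.0005,"twist":0},
  {"dx":0,"dy":0,"dz":0.001,"twist":0},
  {"dx":0,"dy":0,"dz":0.0015,"twist":0},
  {"dx":0,"dy":0,"dz":0.0015,"twist":0},
])

```text
t: 11.1
eef_pos: [491.4, 150.0, 121.2]
tcp_rot: [-3.141, 0.0, -1.959]
ft_force: [-0.6, -0.6, 1.8]
opening: 0.125
```

```bash
python3 st.py
```

```text
11.1 [491.44 150.04 121.24] [-0.55 -0.57  1.78] [0.102 0.203 0.009] [-3.1413e+00  2.0000e-04 -1.9591e+00] -2.586 0.125 [ 0.4   0.09 -8.76]
```

Contact with the flat top is at about TCP z 123, now with about 3.5 N of press. I'll search clockwise in small steps.

Request:
carry_out([
  {"dx":0,"dy":0,"dz":0,"twist":3},
  {"dx":0,"dy":0,"dz":0,"twist":6},
  {"dx":0,"dy":0,"dz":0,"twist":9},
  {"dx":0,"dy":0,"dz":0,"twist":12},
  {"dx":0,"dy":0,"dz":0,"twist":12},
])

```text
t: 11.6
eef_pos: [491.5, 150.1, 121.3]
tcp_rot: [-3.141, 0.0, -2.169]
ft_force: [0.1, -0.3, 2.2]
opening: 0.124
```

```bash
python3 st.py
```

```text
11.6 [491.53 150.05 121.28] [ 0.1  -0.33  2.24] [ 0.055 -0.031 -0.019] [-3.1412e+00  4.0000e-04 -2.1693e+00] -2.375 0.124 [ 0.47  0.07 -8.72]
```

Request:
carry_out([
  {"dx":0,"dy":0,"dz":0,"twist":4},
  {"dx":0,"dy":0,"dz":0,"twist":8},
  {"dx":0,"dy":0,"dz":0,"twist":12},
  {"dx":0,"dy":0,"dz":0,"twist":15},
  {"dx":0,"dy":0,"dz":0,"twist":15},
])

```text
t: 12.1
eef_pos: [491.5, 150.0, 121.2]
tcp_rot: [-3.141, 0.0, -2.43]
ft_force: [-0.3, 0.5, 2.3]
opening: 0.125
```

Request:
carry_out([
  {"dx":0,"dy":0,"dz":0,"twist":4},
  {"dx":0,"dy":0,"dz":0,"twist":8},
  {"dx":0,"dy":0,"dz":0,"twist":12},
  {"dx":0,"dy":0,"dz":0,"twist":15},
  {"dx":0,"dy":0,"dz":0,"twist":15},
])

```text
t: 12.6
eef_pos: [491.4, 150.0, 121.2]
tcp_rot: [-3.142, 0.0, -2.691]
ft_force: [-0.3, -0.4, 3.1]
opening: 0.123
```

Request:
carry_out([
  {"dx":0,"dy":0,"dz":0,"twist":4},
  {"dx":0,"dy":0,"dz":0,"twist":8},
  {"dx":0,"dy":0,"dz":0,"twist":12},
  {"dx":0,"dy":0,"dz":0,"twist":15},
  {"dx":0,"dy":0,"dz":0,"twist":15},
])

```text
t: 13.1
eef_pos: [491.4, 150.0, 121.2]
tcp_rot: [-3.141, 0.0, -2.952]
ft_force: [0.2, -2.2, 2.6]
opening: 0.124
```

Request:
carry_out([
  {"dx":0,"dy":0,"dz":0,"twist":4},
  {"dx":0,"dy":0,"dz":0,"twist":8},
  {"dx":0,"dy":0,"dz":0,"twist":12},
  {"dx":0,"dy":0,"dz":0,"twist":15},
  {"dx":0,"dy":0,"dz":0,"twist":15},
])

```text
t: 13.6
eef_pos: [491.3, 150.1, 121.0]
tcp_rot: [3.141, -0.0, 3.07]
ft_force: [0.1, 0.0, 0.6]
opening: 0.129
```

```bash
python3 st.py
```

```text
13.6 [491.25 150.12 120.96] [0.12 0.04 0.6 ] [ 0.297 -0.033  0.005] [ 3.1413e+00 -3.0000e-04  3.0698e+00] -1.332 0.129 [ 0.03 -0.42 -9.04]
```

The force fell from 2.6 N to 0.6 N, so this may be the gap. I'll probe down a little.

Request:
carry_out([
  {"dx":0,"dy":0,"dz":0.0005,"twist":0},
  {"dx":0,"dy":0,"dz":0.001,"twist":0},
  {"dx":0,"dy":0,"dz":0.0015,"twist":0},
  {"dx":0,"dy":0,"dz":0.0015,"twist":0},
])

```text
t: 14.0
eef_pos: [491.4, 150.1, 119.6]
tcp_rot: [3.141, 0.0, 3.068]
ft_force: [-1.0, 2.2, 1.7]
opening: 0.125
```

```bash
python3 st.py
```

```text
14.0 [491.37 150.1  119.63] [-1.01  2.22  1.71] [ 0.41   0.08  -0.037] [3.1414e+00 1.0000e-04 3.0682e+00] -1.33 0.125 [  0.14  -0.41 -10.37]
```

Request:
carry_out([
  {"dx":0,"dy":0,"dz":0,"twist":2},
  {"dx":0,"dy":0,"dz":0,"twist":4},
  {"dx":0,"dy":0,"dz":0,"twist":6},
  {"dx":0,"dy":0,"dz":0,"twist":6},
])

```text
t: 14.4
eef_pos: [491.3, 150.0, 119.5]
tcp_rot: [-3.141, -0.0, 2.963]
ft_force: [-0.2, 0.7, -1.4]
opening: 0.122
```

```bash
python3 st.py
```

```text
14.4 [491.26 149.98 119.45] [-0.18  0.72 -1.42] [ 0.27  -0.098 -0.005] [-3.1415e+00 -3.0000e-04  2.9628e+00] -1.224 0.122 [ 1.000e-02 -2.800e-01 -1.055e+01]
```

Both lugs are now in the gap, with the vertical force back to hanging weight. I'll lower further without turning.

Request:
carry_out([
  {"dx":0,"dy":0,"dz":0.0005,"twist":0},
  {"dx":0,"dy":0,"dz":0.001,"twist":0},
  {"dx":0,"dy":0,"dz":0.0015,"twist":0},
  {"dx":0,"dy":0,"dz":0.002,"twist":0},
  {"dx":0,"dy":0,"dz":0.002,"twist":0},
])

```text
t: 14.9
eef_pos: [491.3, 150.0, 117.5]
tcp_rot: [-3.142, -0.0, 2.963]
ft_force: [0.3, 0.6, -1.3]
opening: 0.126
```

```bash
python3 st.py
```

```text
14.9 [491.26 149.98 117.54] [ 0.28  0.56 -1.32] [0.081 0.012 0.014] [-3.1415e+00 -2.0000e-04  2.9629e+00] -1.225 0.126 [ 1.000e-02 -2.900e-01 -1.246e+01]
```

Request:
carry_out([
  {"dx":0,"dy":0,"dz":0.0005,"twist":0},
  {"dx":0,"dy":0,"dz":0.001,"twist":0},
  {"dx":0,"dy":0,"dz":0.0015,"twist":0},
  {"dx":0,"dy":0,"dz":0.0015,"twist":0},
])

```text
t: 15.3
eef_pos: [491.4, 150.0, 116.2]
tcp_rot: [3.142, 0.0, 2.963]
ft_force: [-0.2, 0.5, 0.1]
opening: 0.125
```

```bash
python3 st.py
```

```text
15.3 [491.36 150.03 116.18] [-0.18  0.55  0.12] [ 0.105  0.168 -0.029] [3.1415e+00 1.0000e-04 2.9628e+00] -1.224 0.125 [  0.09  -0.35 -13.82]
```

Contact at the gap's bottom. I'll start threading: clockwise, descending 0.055 mm per degree.

Request:
carry_out([
  {"dx":0,"dy":0,"dz":0.0002,"twist":4},
  {"dx":0,"dy":0,"dz":0.0004,"twist":8},
  {"dx":0,"dy":0,"dz":0.0006,"twist":12},
  {"dx":0,"dy":0,"dz":0.0008,"twist":15},
  {"dx":0,"dy":0,"dz":0.0008,"twist":15},
])

```text
t: 15.8
eef_pos: [491.5, 150.0, 115.4]
tcp_rot: [3.141, 0.0, 2.7]
ft_force: [0.6, -0.3, 0.2]
opening: 0.125
```

```bash
python3 st.py
```

```text
15.8 [491.47 150.   115.42] [ 0.57 -0.34  0.17] [ 0.013 -0.033 -0.   ] [3.1414e+00 3.0000e-04 2.7002e+00] -0.962 0.125 [  0.11  -0.39 -14.58]
```

Request:
carry_out([
  {"dx":0,"dy":0,"dz":0.0003,"twist":5},
  {"dx":0,"dy":0,"dz":0.0006,"twist":10},
  {"dx":0,"dy":0,"dz":0.0009,"twist":15},
  {"dx":0,"dy":0,"dz":0.0011,"twist":20},
  {"dx":0,"dy":0,"dz":0.0011,"twist":20},
])

```text
t: 16.3
eef_pos: [491.5, 150.0, 114.3]
tcp_rot: [3.141, 0.0, 2.352]
ft_force: [0.7, -0.0, 0.4]
opening: 0.122
```

```bash
python3 st.py
```

```text
16.3 [491.47 150.04 114.31] [ 0.71 -0.04  0.44] [-0.012  0.028  0.019] [3.1413e+00 1.0000e-04 2.3520e+00] -0.614 0.122 [ -0.05  -0.43 -15.69]
```

Request:
carry_out([
  {"dx":0,"dy":0,"dz":0.0003,"twist":5},
  {"dx":0,"dy":0,"dz":0.0006,"twist":10},
  {"dx":0,"dy":0,"dz":0.0009,"twist":15},
  {"dx":0,"dy":0,"dz":0.0011,"twist":20},
  {"dx":0,"dy":0,"dz":0.0011,"twist":20},
])

```text
t: 16.8
eef_pos: [491.5, 150.1, 113.2]
tcp_rot: [3.141, 0.0, 2.005]
ft_force: [0.8, 0.1, 0.8]
opening: 0.121
```

```bash
python3 st.py
```

```text
16.8 [491.45 150.05 113.21] [0.8  0.08 0.78] [-0.071  0.026 -0.067] [3.1412 0.     2.0048] -0.266 0.121 [ -0.22  -0.37 -16.79]
```

Request:
carry_out([
  {"dx":0,"dy":0,"dz":0.0001,"twist":4},
  {"dx":0,"dy":0,"dz":0.0003,"twist":8},
  {"dx":0,"dy":0,"dz":0.0005,"twist":12},
  {"dx":0,"dy":0,"dz":0.0005,"twist":12},
])

```text
t: 17.2
eef_pos: [491.3, 150.0, 112.7]
tcp_rot: [3.142, -0.0, 1.797]
ft_force: [0.1, -0.1, 0.2]
opening: 0.127
```

```bash
python3 st.py
```

```text
17.2 [491.35 150.04 112.65] [ 0.12 -0.1   0.23] [-0.054  0.146 -0.006] [ 3.1415e+00 -1.0000e-04  1.7968e+00] -0.058 0.127 [ -0.3   -0.22 -17.35]
```

Request:
carry_out([
  {"dx":0,"dy":0,"dz":0.0002,"twist":4},
  {"dx":0,"dy":0,"dz":0.0004,"twist":8},
  {"dx":0,"dy":0,"dz":0.0006,"twist":12},
  {"dx":0,"dy":0,"dz":0.0006,"twist":12},
])

```text
t: 17.6
eef_pos: [491.8, 150.1, 112.6]
tcp_rot: [3.14, -0.0, 1.587]
ft_force: [-0.2, 0.4, 5.1]
opening: 0.124
```

```bash
python3 st.py
```

```text
17.6 [491.79 150.12 112.56] [-0.16  0.41  5.07] [-0.103  0.176 -0.049] [ 3.1403e+00 -3.0000e-04  1.5872e+00] 0.151 0.124 [ -0.41  -0.58 -17.44]
```

The force rose to 5 N with z stuck at 112.6, so the collar is on the post. I'll keep turning without descending, to take up the insert's float and tighten lightly.

Request:
carry_out([
  {"dx":0,"dy":0,"dz":-0.0002,"twist":4},
  {"dx":0,"dy":0,"dz":-0.0002,"twist":8},
  {"dx":0,"dy":0,"dz":-0.0002,"twist":12},
  {"dx":0,"dy":0,"dz":-0.0002,"twist":12},
])

```text
t: 18.0
eef_pos: [491.7, 150.1, 112.6]
tcp_rot: [3.141, -0.0, 1.378]
ft_force: [0.2, -1.1, 3.6]
opening: 0.13
```

```bash
python3 st.py
```

```text
18.0 [491.66 150.07 112.56] [ 0.16 -1.14  3.56] [-0.162  0.128 -0.046] [ 3.1407e+00 -4.0000e-04  1.3780e+00] 0.36 0.13 [ -0.44  -0.36 -17.44]
```

Request:
carry_out([
  {"dx":0,"dy":0,"dz":0,"twist":4},
  {"dx":0,"dy":0,"dz":0,"twist":8},
  {"dx":0,"dy":0,"dz":0,"twist":12},
  {"dx":0,"dy":0,"dz":0,"twist":12},
])

```text
t: 18.4
eef_pos: [491.7, 150.1, 112.6]
tcp_rot: [3.141, -0.001, 1.169]
ft_force: [0.6, -0.2, 5.6]
opening: 0.123
```

```bash
python3 st.py
```

```text
18.4 [491.69 150.11 112.56] [ 0.58 -0.19  5.59] [-0.167  0.112 -0.056] [ 3.1408e+00 -6.0000e-04  1.1688e+00] 0.57 0.123 [ -0.56  -0.28 -17.44]
```

Next I'll turn a few more degrees, then test that the thread holds by lifting 2 mm and returning.

Request:
carry_out([
  {"dx":0,"dy":0,"dz":0,"twist":3},
  {"dx":0,"dy":0,"dz":0,"twist":6},
  {"dx":0,"dy":0,"dz":0,"twist":6},
])

```text
t: 18.7
eef_pos: [491.7, 150.1, 112.6]
tcp_rot: [3.141, -0.001, 1.065]
ft_force: [0.5, -1.2, 5.8]
opening: 0.125
```

Request:
carry_out([
  {"dx":0,"dy":0,"dz":-0.0007,"twist":0},
  {"dx":0,"dy":0,"dz":-0.0014,"twist":0},
  {"dx":0,"dy":0,"dz":-0.002,"twist":0},
  {"dx":0,"dy":0,"dz":-0.002,"twist":0},
])

```text
t: 19.1
eef_pos: [491.3, 150.0, 114.0]
tcp_rot: [-3.141, 0.0, 1.061]
ft_force: [1.8, -0.5, -5.6]
opening: 0.123
```

Request:
carry_out([
  {"dx":0,"dy":0,"dz":0.0007,"twist":0},
  {"dx":0,"dy":0,"dz":0.0014,"twist":0},
  {"dx":0,"dy":0,"dz":0.002,"twist":0},
  {"dx":0,"dy":0,"dz":0.002,"twist":0},
])

```text
t: 19.5
eef_pos: [491.3, 150.0, 112.5]
tcp_rot: [3.141, -0.0, 1.061]
ft_force: [-1.5, -0.5, 3.3]
opening: 0.126
```

```bash
python3 st.py
```

```text
19.5 [491.31 150.05 112.55] [-1.52 -0.51  3.29] [-0.154  0.203 -0.   ] [ 3.1415e+00 -1.0000e-04  1.0606e+00] 0.678 0.126 [ -0.35   0.08 -17.45]
```

The 1.4 mm lift met about 4 N of net pull from the insert, so the thread holds. I'll turn 6° more, then release and back off.

Request:
carry_out([
  {"dx":0,"dy":0,"dz":0,"twist":3},
  {"dx":0,"dy":0,"dz":0,"twist":6},
  {"dx":0,"dy":0,"dz":0,"twist":6},
])

```text
t: 19.8
eef_pos: [491.5, 150.0, 112.5]
tcp_rot: [3.141, -0.0, 0.955]
ft_force: [0.6, -0.1, 2.8]
opening: 0.123
```

Request:
carry_out([
  {"dx":0,"dy":0,"dz":0,"twist":0},
  {"dx":0,"dy":0,"dz":0,"twist":0},
  {"dx":0,"dy":0,"dz":0,"twist":0},
  {"dx":0,"dy":0,"dz":0,"twist":0},
  {"dx":0,"dy":0,"dz":0,"twist":0},
], grip=0.06)

```text
t: 20.3
eef_pos: [491.3, 150.0, 112.2]
tcp_rot: [-3.141, 0.0, 0.956]
ft_force: [-0.5, -0.7, 0.1]
opening: 0.49
```

Request:
carry_out([
  {"dx":0,"dy":0,"dz":0,"twist":0},
  {"dx":0,"dy":0,"dz":-0.02,"twist":0},
  {"dx":0,"dy":0,"dz":-0.05,"twist":0},
  {"dx":0,"dy":0,"dz":-0.09,"twist":0},
  {"dx":0,"dy":0,"dz":-0.12,"twist":0},
])

```text
t: 20.8
eef_pos: [491.4, 150.1, 234.3]
tcp_rot: [3.141, -0.001, 0.956]
ft_force: [0.6, 0.4, -0.7]
opening: 0.629
```

Request:
carry_out([
  {"dx":-0.04,"dy":0,"dz":0,"twist":0},
  {"dx":-0.045,"dy":0,"dz":0,"twist":0},
  {"dx":-0.045,"dy":0,"dz":0,"twist":0},
  {"dx":-0.045,"dy":0,"dz":0,"twist":0},
])

```text
t: 21.2
eef_pos: [465.8, 113.5, 232.1]
tcp_rot: [-3.142, -0.0, 0.955]
ft_force: [0.6, -0.4, -0.5]
opening: 0.632
```

```bash
python3 st.py; python3 - <<'E'
from h import *
shot('wrist','w9');shot('scene','s9')
w=np.load('pics/w9.npz')
P=np.array([[491.3,150,100],[491.3,150,106],[491.3,150,146]]);n=cv2.projectPoints(P,cv2.Rodrigues(w['R'])[0],w['t'],w['mtx'],w['dist_coeffs'])[0][:,0];print(n)
u,v=n[1].astype(int);print(u,v)
a=cv2.imread('pics/w9.png')[max(v-70,0):v+70,max(u-65,0):u+65];b=cv2.imread('pics/s9.png')
o=np.zeros((560,800,3),np.uint8);a=cv2.resize(a,None,fx=3,fy=3,interpolation=2);o[:a.shape[0],:a.shape[1]]=a
o[:420,400:800]=cv2.resize(b[135:240,275:375],(400,420),interpolation=2)
cv2.imwrite('pics/c9.png',o)
d=w['d'];X=[]
for yy in range(v-40,v+41):
  for xx in range(u-40,u+41):
    if d[yy,xx]>0:
      p=at_depth(w,xx,yy,0)
      if 15<np.hypot(p[0]-491.3,p[1]-150)<20: X.append(p[2])
print('collar top z',np.percentile(X,[10,50,90]))
E
```

```text
21.2 [465.82 113.54 232.11] [ 0.57 -0.45 -0.48] [-0.029  0.084 -0.034] [-3.1416e+00 -3.0000e-04  9.5530e-01] 0.716 0.632 [ 44.15  -0.16 102.13]
[[280.03249059 156.38681232]
 [280.02225029 157.16716207]
 [279.94216159 163.27128227]]
280 157
collar top z [104.09939349 105.25090108 144.93496542]
```

View pics/c9.png

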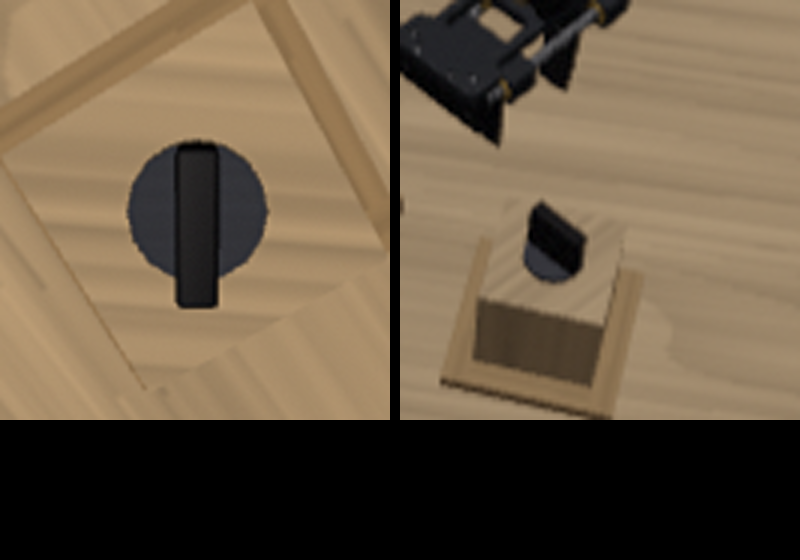

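Picture 9: the collar lies flat on the post, centred at crop (197,210). The handle is upright and still at the angle I left it, and the gripper is clear. I'll hand in.

```bash
python3 -c "
from cell import *
print(job_done())"
```

```text
the job is handed in; nothing more can be done
None
```

The clamping screw is threaded into the post with its collar seated flat on the top face. I let go, backed the arm off and handed the job in at about 21 s; the hand-in gives no verdict.

**What I did:** I took the black-handled screw from the stand and lowered it into the well without side force. With about 4 N of press I turned it clockwise and found the gap after about 78°. I lowered it to the gap's bottom, about 6 mm below the flat top, and turned it about 115° more. The collar met the post about 79° into that turn, and the rest took up the insert's float and tightened it lightly.

**Last checks:**
- **Thread:** a test lift of 1.4 mm met about 4 N of net pull from the insert, so the thread was holding. The wrist reading never passed about 6 N.
- **Seating:** measured collar top was 105.3 mm against 106 mm expected. The same camera read about 1 mm low on the collar in the stand, so this fits a seated collar.
- **Centring:** the collar lies within about 1 mm of the well axis, and the handle kept its angle after release.
- **Disagreement:** the three camera estimates of the well position differed by up to 2.5 mm. I used a value near their middle, which stayed inside the lugs' clearance.
- **Not checked:** I did not measure the pin or the loose items again; the arm stayed clear of them.

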